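Make up a jar gift order and slide it under the counter shelf

ROBOT

A 6-joint arm with a two-finger parallel gripper is mounted at the origin on the work surface. World frame = base frame: x ahead of the robot, y to its left, z up, the work surface at z = 0. Lengths are in m, angles in rad, forces in N, time in s.
With the tool pointing down it reaches from about 0.4 to 0.925 m from the base axis. Payload 12.5 kg.
Tool frame: the origin (TCP) lies midway between the tips of the shut fingers; the grasp point (between the pads) lies 19 mm behind it (env.tcp_to_grasp is the distance from the TCP to the grasp point, in m); z points along the fingers, y is the direction in which the jaws open and shut (so a half turn about z gives the same grasp; the last joint's range is limited). The gripper opens to 95 mm and grips with 3 to 60 N. Pads are 20 mm wide; open, the fingers measure 119 mm over their backs; the gripper's body (75 mm by 180 mm) begins 59 mm behind the grasp point.
Start: joints at [-1.228, 0.491, 1.559, -0, 1.092, -0.106], TCP at [0.271, -0.563, 0.215] pointing down, gripper open.
Joint ranges: [-3.1, 3.1], [-0.84, 2.19], [0.05, 2.79], [-1.13, 4.28], [0.06, 2.93], [-2.69, 2.69]. Speed limits (rad/s): [2.22, 2.22, 2.79, 3.14, 3.14, 3.14].

INTERFACE

Orientations are given as a rotation vector (axis times angle).
In Python, from station import env, eoat, solver, capture, calibration, job_done gives the robot as it stands. The module is installed in compiled form; this text tells all that it offers. Calls block until the motion is done:
- env.goto(position, orientation): joint-space move of the TCP to a pose.
- env.movel(position, frame=None, max_speed=0.15): straight line of the TCP; frame=None keeps the orientation; max_speed is the mean speed in m/s.
- env.set_joints(angles): joint-space move.
- eoat.ungrasp() and eoat.grasp(strength=None): open the fingers fully, or close them until they stop; strength is the grip in N (None keeps the last).
- env.hold(seconds).
- solver.inverse_kinematics(position, orientation): joint angles nearest the present ones, or None.
- capture(name): name is "side" or "top"; returns the picture (384x512x3 uint8, red, green, blue); there is no depth.
- calibration(name): a dict with "intrinsics" (3x3 intrinsics, pixels), "k1" (the pictures are not rectified: a ray, as slopes to the right and down, at radius r is drawn at 1 + k1 r^2 times it, then the intrinsics apply), "position" and "orientation" of the camera in the world. Camera axes: x right, y down, z forward; pixel columns grow to the right and rows downward; lengths in m; the calibration is good to about 2 mm. A picture is of the moment at which its call begins. calibration takes no time and is no camera call.
A pose or a line that the arm cannot do raises env.IKError and nothing moves.
- job_done(): hands the job in, once; it reports no verdict.
Readings, each from a call of its own:
- env.read_clock(): time.
- env.read_joint_positions(): joint angles.
- env.read_qd(): joint speeds.
- env.read_joint_efforts(): joint torques, N m.
- env.read_position(): TCP position.
- env.read_tcp_rot(): TCP orientation.
- env.read_contact_force(): force on the tool from outside, world axes, zero at the start.
- env.read_ft_torque(): the same for the moment, N m.
- env.read_grip_width(): opening from 0.0 (shut) to 1.0 (fully open).
Only numpy, scipy, OpenCV 4.12 (cv2) and the standard library are available. Lean on these libraries where they do the work, as an engineer would, in place of code of your own. Each camera call takes 0.05 s, during which the arm holds its last target.

TASK

Draw the gift tray out by its black knob until it is completely clear of the shelf, put every jar on the counter upright into a pocket of its own, and lift the yellow order tag off its peg and stand it in the slot at the front of the tray. Then, with everything aboard, slide the tray back along its runway under the shelf until it is fully home against the stop, and let go. Leave the ink pad, the calculator and the hand stamp where they are.

Things in the scene. Friction and masses are not known exactly. Their poses are not given: they have to be found in the camera images.
- bay: Fixed bay: grey runway (top 4 mm above counter), x -240 to 166 mm, fences 18 mm high, 143 mm apart, leading under a grey bridge shelf. Origin on the counter, on the centre line, under the shelf's front edge; x points in under the shelf, z up. Shelf: x 0 to 166 mm, underside 94, top 106 mm above counter, side panels outside the fences. Red stop bar at the inner end, face at x = 156 mm.
- tray: Loose wooden tray, x -80 to 74, y -68 to 68 mm, 0.3 kg. Origin at underside; axes nearly the bay's. Against the stop its origin is at x = 82 mm of the bay. Floor 4 mm, pocket walls to 24 mm, slot walls to 30 mm above the underside. Front to back: slot for the tag, then 2 x 2 jar pockets. A tongue 40 mm wide, 8 mm thick runs from the front (-x) to x = -178 mm and bears a black knob.
- knob (a point): Point on the axis of the tray's black knob, an upright cylinder 26 mm in diameter from 8 to 56 mm above the tray's underside; this point is 12 mm below its top, at x = -160 mm, y = 0 of the tray.
- slot (a point): Centre of the floor of the tag slot; the slot is 24 mm wide (tray x), 128 mm long (tray y) and 26 mm deep. At x = -64 mm, y = 0 of the tray.
- stand: Fixed tag stand: steel foot 110 x 90 x 12 mm, thin post at x = +45 mm, level peg 8 mm in diameter, axis 120 mm above the counter, running from the post to -x and ending in a red ball 12 mm in diameter at x = -43 mm, centre 127 mm up (its top 9 mm above the peg's top). Origin: on the counter under the foot's centre; things come off the peg towards -x.
- tag: Yellow plastic order tag, an upright plate 12 mm thick (x), 44 wide (y), 72 tall, 0.04 kg. Origin: centre of its lower edge. Window 26 mm wide from 16 to 44 mm up, through which the peg passes while it hangs; the part above it (44 to 72 mm up, with a blue patch) is for gripping. To come off, raise it about 14 mm, then draw it off along the stand's -x.
- pocket0 (a point): Centre of the floor of a jar pocket, 54 mm (tray x) by 58 mm (tray y), 20 mm deep; at x = -15 mm, y = 35 mm of the tray.
- pocket1 (a point): Centre of the floor of a jar pocket, 54 mm (tray x) by 58 mm (tray y), 20 mm deep; at x = -15 mm, y = -35 mm of the tray.
- pocket2 (a point): Centre of the floor of a jar pocket, 54 mm (tray x) by 58 mm (tray y), 20 mm deep; at x = 43 mm, y = 35 mm of the tray.
- pocket3 (a point): Centre of the floor of a jar pocket, 54 mm (tray x) by 58 mm (tray y), 20 mm deep; at x = 43 mm, y = -35 mm of the tray.
- jar0: Small upright red jar (may be absent: None from the start), 62 mm tall: body 48 mm in diameter to 40 mm up, cream lid 38 mm in diameter from 40 to 62 mm. Origin: centre of its underside. About 0.09 kg.
- jar1: Small upright orange jar (may be absent: None from the start), 62 mm tall: body 48 mm in diameter to 40 mm up, cream lid 38 mm in diameter from 40 to 62 mm. Origin: centre of its underside. About 0.09 kg.
- jar2: Small upright green jar (may be absent: None from the start), 62 mm tall: body 48 mm in diameter to 40 mm up, cream lid 38 mm in diameter from 40 to 62 mm. Origin: centre of its underside. About 0.09 kg.
- jar3: Small upright purple jar (may be absent: None from the start), 62 mm tall: body 48 mm in diameter to 40 mm up, cream lid 38 mm in diameter from 40 to 62 mm. Origin: centre of its underside. About 0.09 kg.
- inkpad: Round white ink pad tin with a yellow pad, 60 mm in diameter, 18 mm tall; origin at the centre of its underside. Not part of the job.
- calculator: Grey pocket calculator lying flat, 120 x 75 x 14 mm; origin at the centre of its underside. Not part of the job.
- stamp: Hand stamp, black block 50 x 30 x 18 mm with a wooden handle up to 68 mm; origin at the centre of its underside. Not part of the job.
Mind the look-alikes: they are no part of the job. Leave any blue or turquoise look-alike of the jar3 alone.

How it is judged:
On the way, in this order (a step that is already met when the one before it is completed fails the run):
1. the tray is drawn out clear of the shelf (x of tray in the frame of bay below -0.074 m), for 0.2 s.
2. with the tray still out in front of the shelf, every jar stands in a pocket and the tag stands in the slot ((distance between jar0 and pocket0 below 0.013 m or distance between jar0 and pocket1 below 0.013 m or distance between jar0 and pocket2 below 0.013 m or distance between jar0 and pocket3 below 0.013 m) and angle between each of jar0, jar1, jar2, jar3's own z axis and vertical below 0.2 rad and (distance between jar1 and pocket0 below 0.013 m or distance between jar1 and pocket1 below 0.013 m or distance between jar1 and pocket2 below 0.013 m or distance between jar1 and pocket3 below 0.013 m) and (distance between jar2 and pocket0 below 0.013 m or distance between jar2 and pocket1 below 0.013 m or distance between jar2 and pocket2 below 0.013 m or distance between jar2 and pocket3 below 0.013 m) and (distance between jar3 and pocket0 below 0.013 m or distance between jar3 and pocket1 below 0.013 m or distance between jar3 and pocket2 below 0.013 m or distance between jar3 and pocket3 below 0.013 m) and x of tag in the frame of slot between -0.014 and 0.014 m and z of tag in the frame of slot between -0.006 and 0.009 m and y of tag in the frame of slot between -0.06 and 0.06 m and angle between tag's own z axis and vertical below 0.6 rad and x of tray in the frame of bay below -0.06 m), for 0.2 s.
At the end, for the whole second after the job is handed in: Tray home under the shelf (origin over 75 mm in from its front edge; 82 is against the stop) and at rest; every jar present within 13 mm of a pocket floor's centre, tilted under 0.2 rad; tag in the slot, lower edge within 9 mm of its floor, tilted under 0.6 rad ((distance between jar0 and pocket0 below 0.013 m or distance between jar0 and pocket1 below 0.013 m or distance between jar0 and pocket2 below 0.013 m or distance between jar0 and pocket3 below 0.013 m) and angle between each of jar0, jar1, jar2, jar3's own z axis and vertical below 0.2 rad and (distance between jar1 and pocket0 below 0.013 m or distance between jar1 and pocket1 below 0.013 m or distance between jar1 and pocket2 below 0.013 m or distance between jar1 and pocket3 below 0.013 m) and (distance between jar2 and pocket0 below 0.013 m or distance between jar2 and pocket1 below 0.013 m or distance between jar2 and pocket2 below 0.013 m or distance between jar2 and pocket3 below 0.013 m) and (distance between jar3 and pocket0 below 0.013 m or distance between jar3 and pocket1 below 0.013 m or distance between jar3 and pocket2 below 0.013 m or distance between jar3 and pocket3 below 0.013 m) and x of tag in the frame of slot between -0.014 and 0.014 m and z of tag in the frame of slot between -0.006 and 0.009 m and y of tag in the frame of slot between -0.06 and 0.06 m and angle between tag's own z axis and vertical below 0.6 rad and x of tray in the frame of bay above 0.075 m and height (world z) of tray below 0.008 m and linear speed of tray below 0.01 m/s); the robot touches nothing.
It fails at once if the ink pad, the calculator or the hand stamp is moved by more than 30 mm (distance of any of inkpad, calculator, stamp from where it was at the start of the episode above 0.03 m).
Of jar0, jar1, jar2, jar3 only 2 to 4 are there at a start; the rules pass over those that are not, and their reading is None.
At some moment in a run one of jar0, jar1, jar2, jar3 may be knocked a few centimetres aside while the robot is not near it.
It also fails if it takes over 210 s, if anything falls off the work surface, if the arm or the gripper's body presses on something with over 40 N, if the wrist force passes 120 N, or if a joint passes its speed limit or range.

## Working session

There is one attempt and no reset: what is moved stays moved. The work goes in short steps, each a Python script; the robot and the scene stay as the last script left them, time stands still between calls to the robot, and variables do not carry over. Pictures are saved under pics/ and viewed, and the job is handed in when it is done.

```bash
mkdir -p pics; ls; python3 - <<'E'
from station import env,eoat,solver,capture,calibration
import cv2,numpy as np
for n in("side","top"):
    im=capture(n); cv2.imwrite(f"pics/{n}0.png",cv2.cvtColor(im,cv2.COLOR_RGB2BGR)); print(n,calibration(n))
print(env.read_clock(),env.read_tcp_rot(),env.read_grip_width(),env.tcp_to_grasp)
E
```

```text
pics
side {'intrinsics': array([[483.07838242,   0.        , 259.67613225],
       [  0.        , 483.07838242, 194.06653047],
       [  0.        ,   0.        ,   1.        ]]), 'k1': 0.05157920024405472, 'position': array([-0.11746179,  1.0892033 ,  0.79277544]), 'orientation': array([-0.7185504 ,  2.36729786, -1.40577217])}
top {'intrinsics': array([[357.76375805,   0.        , 255.39165228],
       [  0.        , 357.76375805, 191.18207273],
       [  0.        ,   0.        ,   1.        ]]), 'k1': -0.09598899650953718, 'position': array([0.52861678, 0.01855834, 1.05286011]), 'orientation': array([-2.18064802,  2.14196936, -0.06279132])}
0.1 [-3.06190768e+00 -6.98950015e-01  2.27141741e-04] 0.9982077626443351 0.0188
```

View pics/side0.png

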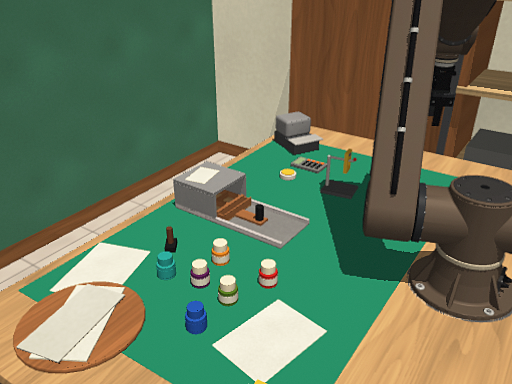

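View pics/top0.png

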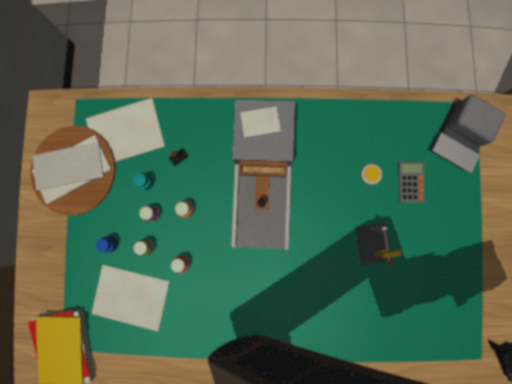

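Both views show all four jars (red, orange, green, purple) to the left, at top px (180,264), (184,209), (143,247) and (149,213). The turquoise jar at (144,180) and the blue one at (106,244) are the look-alikes. The knob is at about (262,201) and the stand at (378,245).

```bash
cat > h.py <<'E'
from station import env,eoat,solver,capture,calibration,job_done
import cv2,numpy as np
from scipy.spatial.transform import Rotation as R
CAL={n:calibration(n) for n in("side","top")}
def ray(n,u,v):
    c=CAL[n];K=c["intrinsics"];k=c["k1"]
    d=np.array([(u-K[0,2])/K[0,0],(v-K[1,2])/K[1,1]]);p=d.copy()
    for _ in range(30): p=d/(1+k*(p@p))
    r=R.from_rotvec(c["orientation"]).apply([p[0],p[1],1]);return c["position"],r/np.linalg.norm(r)
def onz(n,uv,z):
    o,d=ray(n,*uv);return o+d*(z-o[2])/d[2]
def tri(a,b):
    o1,d1=ray("side",*a);o2,d2=ray("top",*b)
    s=np.linalg.lstsq(np.c_[d1,-d2],o2-o1,rcond=None)[0]
    p,q=o1+s[0]*d1,o2+s[1]*d2;return (p+q)/2,np.linalg.norm(p-q)
def proj(n,P):
    c=CAL[n];p=R.from_rotvec(c["orientation"]).inv().apply(np.asarray(P)-c["position"])
    s=p[:2]/p[2];s=s*(1+c["k1"]*(s@s));K=c["intrinsics"];return s*K[0,0]+K[:2,2]
def crop(n,im,x0,x1,y0,y1,f,name):
    c=cv2.resize(im[y0:y1,x0:x1],None,fx=f,fy=f,interpolation=cv2.INTER_CUBIC)
    cv2.imwrite(f"pics/{name}.png",cv2.cvtColor(c,cv2.COLOR_RGB2BGR))
def rot(yaw): # tool down, jaw axis (tool y) at angle yaw in world xy
    y=np.array([np.cos(yaw),np.sin(yaw),0]);z=np.array([0,0,-1.]);x=np.cross(y,z)
    return R.from_matrix(np.c_[x,y,z]).as_rotvec()
E
python3 - <<'E'
from h import *
t=cv2.cvtColor(cv2.imread("pics/top0.png"),cv2.COLOR_BGR2RGB);s=cv2.cvtColor(cv2.imread("pics/side0.png"),cv2.COLOR_BGR2RGB)
crop("t",t,345,425,210,275,9,"t_stand");crop("s",s,310,370,140,205,9,"s_stand")
crop("t",t,225,305,95,255,3.7,"t_bay");crop("t",t,95,205,140,280,4.2,"t_jars");crop("s",s,170,315,155,250,5,"s_bay")
E
```

```text
(no output)
```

View pics/t_stand.png

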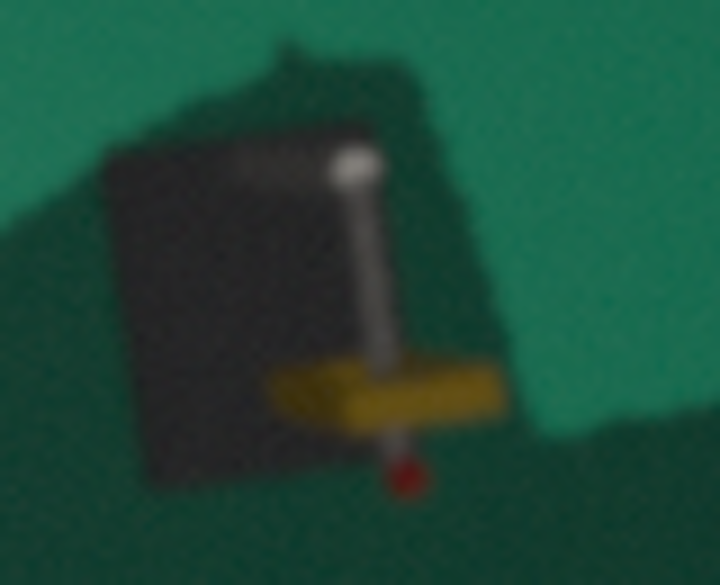

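View pics/s_stand.png

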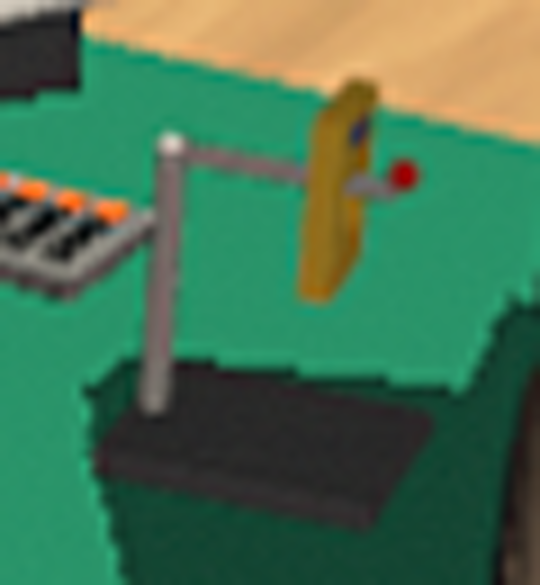

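View pics/t_bay.png

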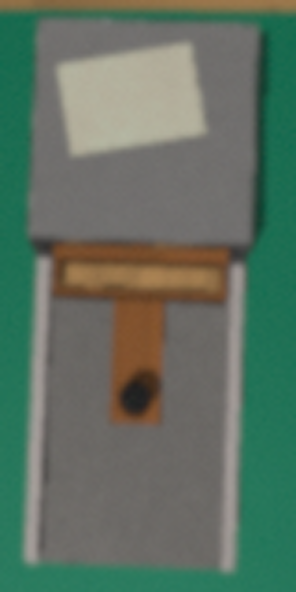

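View pics/t_jars.png

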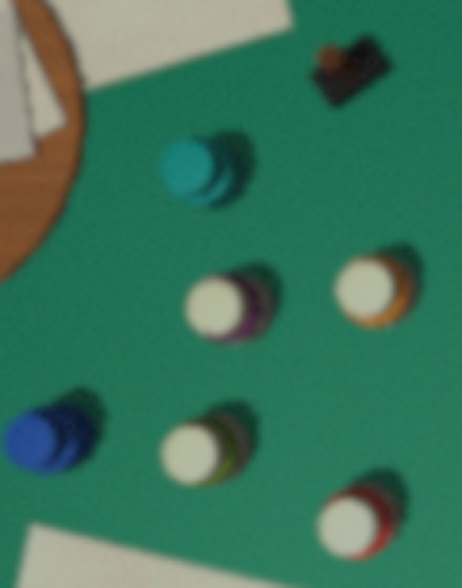

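View pics/s_bay.png

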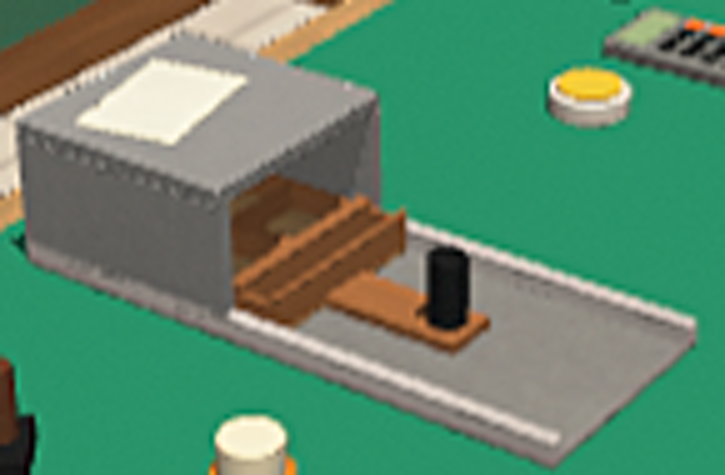

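The stand crop shows the post top near top px (384.5,228.5) and the ball near (390.3,263), with the tag about two thirds of the way towards the ball. The tray is only partly in, with its slot and knob in front of the shelf. Next I measure.

```bash
cat >> h.py <<'E'
def comps(mask,amin=15):
    n,l,st,ce=cv2.connectedComponentsWithStats(mask.astype(np.uint8));return [(ce[i],st[i,4],st[i]) for i in range(1,n) if st[i,4]>=amin]
def hsv(im): return cv2.cvtColor(im,cv2.COLOR_RGB2HSV).astype(int)
def lids(im=None):
    im=capture("top") if im is None else im
    h=hsv(im);m=(h[...,1]<90)&(h[...,2]>140)&(im[...,0]>im[...,2].astype(int)+8)
    return [(onz("top",c,0.062),a,c,s) for c,a,s in comps(m,50) if a<260]
E
python3 - <<'E'
from h import *
np.set_printoptions(precision=4,suppress=True)
t=cv2.cvtColor(cv2.imread("pics/top0.png"),cv2.COLOR_BGR2RGB);s=cv2.cvtColor(cv2.imread("pics/side0.png"),cv2.COLOR_BGR2RGB)
for l in lids(t): print(l[0],l[1],l[2],l[3][:4])
# side lids
h=hsv(s);m=(h[...,1]<90)&(h[...,2]>150)
for c,a,st in comps(m,60):
    if a<600: print("side",c,a,onz("side",c,.055))
# knob top
h=hsv(t);m=(h[...,2]<55); m[:, :240]=0;m[:,290:]=0;m[:190]=0;m[215:]=0
print("knob",[(c,a,onz("top",c,.05)) for c,a,_ in comps(m,10)])
h=hsv(s);m=(h[...,2]<60);m[:,:245]=0;m[:,275:]=0;m[:195]=0;m[225:]=0
print("knob side",[(c,a,st) for c,a,st in comps(m,10)])
# ball
for n,im in(("side",s),("top",t)):
    h=hsv(im);m=((h[...,0]<8)|(h[...,0]>170))&(h[...,1]>150)&(h[...,2]>60);m[:,:330]=0;m[:140 if n=="side" else 220]=0; m[300:]=0
    print(n,[(c,a) for c,a,_ in comps(m,6)])
    m=(h[...,0]>17)&(h[...,0]<32)&(h[...,1]>140);m[:,:330]=0;m[:145 if n=="side" else 220]=0; m[300:]=0
    print(n,"tag",[(c,a,st) for c,a,st in comps(m,20)])
print("post",tri((310+171/9,140+145/9),(345+355/9,210+165/9)))
# fences ends (z .018) and shelf corners in top
for nm,uv,z in(("nearL",(225+31/3.7,95+563/3.7),.018),("nearR",(225+228/3.7,95+570/3.7),.018),("shL",(225+31/3.7,95+243/3.7),.106),("shR",(225+253/3.7,95+247/3.7),.106),("shLf",(225+40/3.7,95+20/3.7),.106),("shRf",(225+262/3.7,95+27/3.7),.106)):
    print(nm,onz("top",uv,z))
E
```

```text
[1.2195 0.7327 0.062 ] 72 [46.5139  0.7083] [33  0 35  3]
[0.5768 0.1051 0.062 ] 132 [235.2045 205.0606] [233 165   5  80]
[ 0.6669 -0.2711  0.062 ] 76 [370.4342 175.0921] [362 165  19  19]
[ 0.5735 -0.0385  0.062 ] 143 [286.979  207.1748] [285 168   5  76]
[0.5642 0.2558 0.062 ] 133 [181.4737 208.5489] [176 202  12  14]
[0.5507 0.3586 0.062 ] 117 [145.4786 212.5897] [140 207  12  12]
[0.4518 0.3714 0.062 ] 123 [139.6667 247.7398] [134 242  12  13]
[0.4068 0.2615 0.062 ] 130 [177.6154 265.2077] [172 259  12  14]
side [305.2814 138.799 ] 199 [ 0.7381 -0.5252  0.055 ]
side [288.2949 175.6538] 78 [ 0.6242 -0.2003  0.055 ]
side [280.006  209.4699] 166 [0.5279 0.0104 0.055 ]
side [255.1232 231.3659] 276 [0.5223 0.152  0.055 ]
side [219.9146 244.3293] 164 [0.565  0.2568 0.055 ]
side [221.0556 258.9556] 90 [0.5222 0.307  0.055 ]
side [475.9907 263.6019] 108 [-0.0189 -0.0355  0.055 ]
side [199.34 266.04] 200 [0.5492 0.3605 0.055 ]
side [268.089  265.8848] 191 [0.4066 0.2645 0.055 ]
side [227.5385 282.6244] 221 [0.4515 0.3731 0.055 ]
side [200.6505 281.1748] 103 [0.5082 0.4044 0.055 ]
side [268.9551 281.6966] 89 [0.3713 0.3153 0.055 ]
side [228.8654 298.9423] 104 [0.414  0.4177 0.055 ]
knob [(array([261.3778, 201.6   ]), np.int32(45), array([0.5884, 0.0327, 0.05  ]))]
knob side [(array([259.3008, 212.1789]), np.int32(123), array([255, 204,   9,  17, 123], dtype=int32))]
side [(array([354.2857, 159.    ]), np.int32(7))]
side tag [(array([346.7339, 160.7661]), np.int32(124), array([343, 149,   9,  24, 124], dtype=int32))]
top [(array([390.    , 262.7143]), np.int32(7))]
top tag [(array([387.2098, 253.3636]), np.int32(143), array([375, 250,  26,   8, 143], dtype=int32))]
post (array([ 0.5197, -0.2898,  0.1208]), np.float64(0.00019524622079837778))
nearL [0.4575 0.1114 0.018 ]
nearR [ 0.4553 -0.0416  0.018 ]
shL [0.6938 0.1091 0.106 ]
shR [ 0.6932 -0.0518  0.106 ]
shLf [0.8615 0.1069 0.106 ]
shRf [ 0.8579 -0.0573  0.106 ]
```

```bash
python3 - <<'E'
from h import *
np.set_printoptions(precision=4,suppress=True)
t=cv2.cvtColor(cv2.imread("pics/top0.png"),cv2.COLOR_BGR2RGB)
h=hsv(t)
m=((h[...,1]<90)&(h[...,2]>140)).astype(np.uint8)
for x0,x1 in((230,240),(283,293)):
    ys=range(172,243);xs=[];P=[]
    for y in ys:
        w=np.maximum(t[y,x0:x1].astype(float).min(1)-115,0)
        P.append(onz("top",((w@np.arange(x0,x1))/w.sum(),y),.018))
    P=np.array(P);f=np.polyfit(P[:,0],P[:,1],1);r=P[:,1]-np.polyval(f,P[:,0]);print(f,r.std(),np.polyval(f,.694))
print("knob",tri((259.3,212.2),(261.4,201.6)))
b=tri((354.29,159),(390,262.71));p=tri((310+171/9,140+145/9),(345+355/9,210+165/9));print(b,p)
print("tag",tri((346.7,160.8),(387.2,253.4)))
# jars ik
for yaw in (0.87,-0.87,.87+np.pi,-.87+np.pi):
    for q in ((.565,.256),(.55,.359),(.4517,.372),(.4067,.262),(.59,.0),(.65,.0),(.59,.07)):
        a=solver.inverse_kinematics([*q,.05],rot(yaw)); print(yaw,q,None if a is None else a[[0,5]])
E
```

```text
[-0.0212  0.1229] 0.0003211224887759227 0.10822422533743638
[-0.0204 -0.0304] 0.0002965440377175791 -0.044521654100080146
knob (array([0.5888, 0.0326, 0.0362]), np.float64(0.0010888614336651127))
(array([ 0.4325, -0.3014,  0.1279]), np.float64(0.001438238518218741)) (array([ 0.5197, -0.2898,  0.1208]), np.float64(0.00019524622079837778))
tag (array([ 0.456 , -0.2973,  0.117 ]), np.float64(0.0029005690134677933))
0.87 (0.565, 0.256) [ 0.319 -0.551]
0.87 (0.55, 0.359) [ 0.4778 -0.3922]
0.87 (0.4517, 0.372) [ 0.5761 -0.2939]
0.87 (0.4067, 0.262) [ 0.4357 -0.4343]
0.87 (0.59, 0.0) [-0.1119 -0.9819]
0.87 (0.65, 0.0) [-0.1016 -0.9716]
0.87 (0.59, 0.07) [ 0.0069 -0.8631]
-0.87 (0.565, 0.256) [0.319 1.189]
-0.87 (0.55, 0.359) [0.4778 1.3478]
-0.87 (0.4517, 0.372) [0.5761 1.4461]
-0.87 (0.4067, 0.262) [0.4357 1.3057]
-0.87 (0.59, 0.0) [-0.1119  0.7581]
-0.87 (0.65, 0.0) [-0.1016  0.7684]
-0.87 (0.59, 0.07) [0.0069 0.8769]
4.011592653589793 (0.565, 0.256) [0.319  2.5906]
4.011592653589793 (0.55, 0.359) None
4.011592653589793 (0.4517, 0.372) None
4.011592653589793 (0.4067, 0.262) None
4.011592653589793 (0.59, 0.0) [-0.1119  2.1597]
4.011592653589793 (0.65, 0.0) [-0.1016  2.17  ]
4.011592653589793 (0.59, 0.07) [0.0069 2.2785]
2.271592653589793 (0.565, 0.256) [ 0.319  -1.9526]
2.271592653589793 (0.55, 0.359) [ 0.4778 -1.7938]
2.271592653589793 (0.4517, 0.372) [ 0.5761 -1.6955]
2.271592653589793 (0.4067, 0.262) [ 0.4357 -1.8359]
2.271592653589793 (0.59, 0.0) [-0.1119 -2.3835]
2.271592653589793 (0.65, 0.0) [-0.1016 -2.3732]
2.271592653589793 (0.59, 0.07) [ 0.0069 -2.2646]
```

```bash
python3 - <<'E'
from h import *
np.set_printoptions(precision=4,suppress=True)
yb=-.021;o=rot(yb+np.pi/2)
k=np.array([.5885,.0333])
env.goto([*k,.22],o);env.movel([*k,.030],max_speed=.2)
print(env.read_contact_force(),env.read_clock())
eoat.grasp(25);print(env.read_grip_width(),env.read_position(),env.read_contact_force())
d=np.array([np.cos(yb),np.sin(yb)])
for s in(.08,.165):
    p=k-d*s; env.movel([*p,.030],max_speed=.08);print(env.read_position(),env.read_contact_force())
env.hold(.2)
eoat.ungrasp();env.movel([*p,.1],max_speed=.2)
o2=rot(yb)
try:
    env.goto([*p,.1],o2);env.movel([*p,.030],max_speed=.15)
    eoat.grasp(10);print("x grip",env.read_grip_width(),env.read_position(),env.read_contact_force())
    eoat.ungrasp();env.movel([*p,.2],max_speed=.2)
except env.IKError as e: print(e)
env.goto([.5,.2,.25],rot(.87))
for n in("side","top"):
    im=capture(n); cv2.imwrite(f"pics/{n}1.png",cv2.cvtColor(im,cv2.COLOR_RGB2BGR))
    if n=="top": crop(n,im,225,305,140,290,4,"t_bay1")
print(env.read_clock())
E
```

```text
[ 0.1467 -0.1455  0.6932] 3.6
0.26963261778806963 [0.5885 0.0333 0.03  ] [ 0.0417 -0.4107  0.2345]
[0.5088 0.035  0.03  ] [ 0.2203 -0.8749 -0.431 ]
[0.4239 0.0367 0.03  ] [-0.1983  0.7733 -1.0584]
x grip 0.26910587171327566 [0.4235 0.0368 0.03  ] [-0.2607 -0.4681 -0.5822]
15.1667
```

```bash
sleep 1
```

```text
(no output)
```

View pics/top1.png

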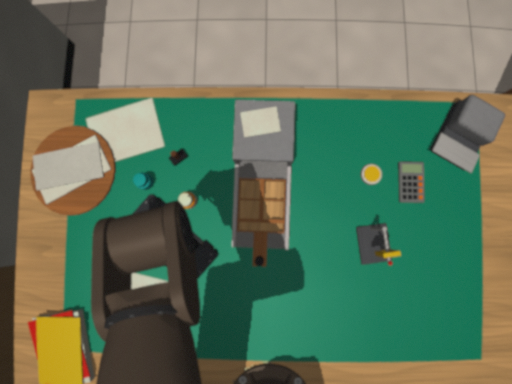

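View pics/t_bay1.png

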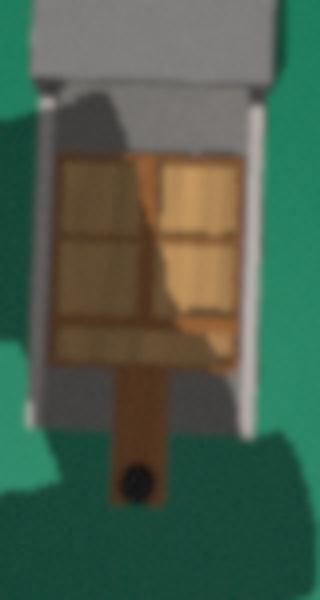

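View pics/side1.png

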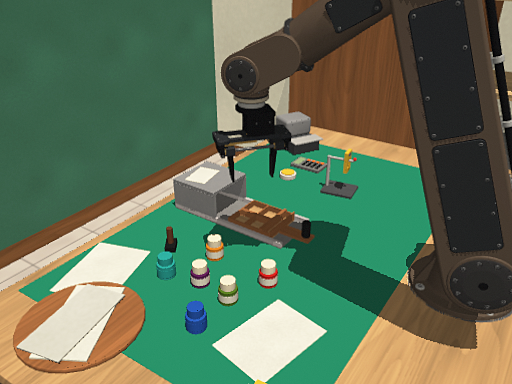

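The tray is out at (top px 262,205) with the knob at (259,261). The orange jar has been knocked to about (188,199), and the other jars are where they were. The tray's exact pose comes next.

```bash
python3 - <<'E'
from h import *
np.set_printoptions(precision=4,suppress=True)
c=lambda x,y:(225+x/4-.375,140+y/4-.375)
L=[(57,154,.028),(244,157,.028),(49,363,.034),(237,371,.034)]
P=[onz("top",c(x,y),z) for x,y,z in L];print(np.array(P))
k=np.array([.4235,.0368]);print("center yaw", [np.arctan2(*( ( (P[0]+P[1])/2)[:2]-k)[::-1]), np.arctan2(*(((P[2]+P[3])/2)[:2]-k)[::-1])])
print("edge yaw",np.arctan2(*(P[0]-P[1])[:2][::-1])-np.pi/2,np.arctan2(*(P[2]-P[3])[:2][::-1])-np.pi/2, "expect dist .234,.08", np.hypot(*(((P[0]+P[1])/2)[:2]-k)),np.hypot(*(((P[2]+P[3])/2)[:2]-k)))
t=cv2.cvtColor(cv2.imread("pics/top1.png"),cv2.COLOR_BGR2RGB)
for l in lids(t): print(l[0],l[1],l[2])
s=cv2.cvtColor(cv2.imread("pics/side1.png"),cv2.COLOR_BGR2RGB)
h=hsv(s);m=(h[...,1]<90)&(h[...,2]>150)
for c,a,st in comps(m,60):
    if a<600: print("side",c,a,onz("side",c,.055))
# overlay pocket corners
for yaw in(-.021,-.03):
    im=t.copy()
E
```

```text
[[ 0.6565  0.0993  0.028 ]
 [ 0.6565 -0.0357  0.028 ]
 [ 0.5063  0.1011  0.034 ]
 [ 0.5032 -0.0323  0.034 ]]
center yaw [np.float64(-0.021389636205965283), np.float64(-0.029576464381063632)]
edge yaw -0.0005266658507783184 -0.02276995658922143 expect dist .234,.08 0.23305173716478858 0.08126913493613118
[1.2177 0.7281 0.062 ] 111 [47.7387  1.1081]
[ 0.6693 -0.272   0.062 ] 103 [370.7573 174.233 ]
[ 0.6894 -0.389   0.062 ] 116 [411.5862 167.9483]
[ 0.573  -0.0379  0.062 ] 203 [286.7488 207.335 ]
[0.591 0.248 0.062] 130 [184.5385 199.0385]
side [305.6263 138.8333] 198 [ 0.7368 -0.5257  0.055 ]
side [249.0667 143.9778] 90 [ 0.8956 -0.3549  0.055 ]
side [288.3291 175.6962] 79 [ 0.624  -0.2001  0.055 ]
side [234.746  206.7302] 126 [0.6509 0.0731 0.055 ]
side [214.071  240.2839] 155 [0.59   0.2504 0.055 ]
side [215.25   254.5455] 88 [0.5465 0.3002 0.055 ]
side [199.3085 266.0498] 201 [0.5492 0.3606 0.055 ]
side [268.125  265.8854] 192 [0.4065 0.2645 0.055 ]
side [227.5112 282.6502] 223 [0.4515 0.3732 0.055 ]
side [200.566  281.1226] 106 [0.5085 0.4044 0.055 ]
side [268.5532 281.6064] 94 [0.3723 0.3156 0.055 ]
side [228.4771 298.8991] 109 [0.4148 0.418  0.055 ]
```

```bash
cat >> h.py <<'E'
YB=-.0215
KN=np.array([.4235,.0368])
def tw(x,y):
    c,s=np.cos(YB),np.sin(YB);return KN+np.array([c*(x+.16)-s*y,s*(x+.16)+c*y])
PK={0:(-.015,.035),1:(-.015,-.035),2:(.043,.035),3:(.043,-.035)}
def sidelid(near):
    im=capture("side");h=hsv(im);m=(h[...,1]<90)&(h[...,2]>150)
    L=[onz("side",c,.055) for c,a,_ in comps(m,110) if a<300]
    L.sort(key=lambda p:np.hypot(*(p[:2]-near)))
    p=L[0]; p[1]-=.002 if True else 0
    return p[:2],np.hypot(*(p[:2]-near))
A,B=rot(YB-.87),rot(YB+.87)
def pick(near):
    p,d=sidelid(np.array(near));print("lid",p,d)
    if d>.06: raise SystemExit("far")
    env.goto([*p,.13],A);env.movel([*p,.044],max_speed=.2)
    if abs(env.read_contact_force()[2])>8: print("contact",env.read_contact_force())
    eoat.grasp(6);w=env.read_grip_width();eoat.ungrasp()
    env.movel([*p,.068],max_speed=.15);env.goto([*p,.068],B);env.movel([*p,.044],max_speed=.15)
    eoat.grasp(20);print("w",w,env.read_grip_width())
    env.movel([*p,.15],max_speed=.25)
def place(i):
    q=tw(*PK[i])
    env.goto([*q,.13],B);env.movel([*q,.078],max_speed=.2);f0=env.read_contact_force()
    for z in(.070,.064,.058,.0525):
        env.movel([*q,z],max_speed=.08);f=env.read_contact_force()-f0
        print(z,f)
        if f[2]>6: print("BLOCKED");return False
    eoat.ungrasp();env.movel([*q,.15],max_speed=.25);return True
E
python3 - <<'E'
from h import *
np.set_printoptions(precision=4,suppress=True)
pick((.4067,.263));place(2)
print(env.read_clock(),env.read_grip_width())
env.goto([.45,.2,.25],B)
im=capture("side");crop("s",im,150,330,170,320,4,"s2")
im=capture("top");crop("t",im,140,310,130,290,4,"t2")
E
```

```text
lid [0.4064 0.2626] 0.0004568754749167368
w 0.3963681982868039 0.39342647766172534
0.07 [-0.4222 -0.0544 -2.2061]
0.064 [ 1.0102 -0.3579 -2.1762]
0.058 [ 0.6668  0.2366 -0.9395]
0.0525 [ 1.4241  0.6962 -1.9725]
27.3167 1.0018413072472827
```

```bash
sleep 1
```

```text
(no output)
```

View pics/s2.png

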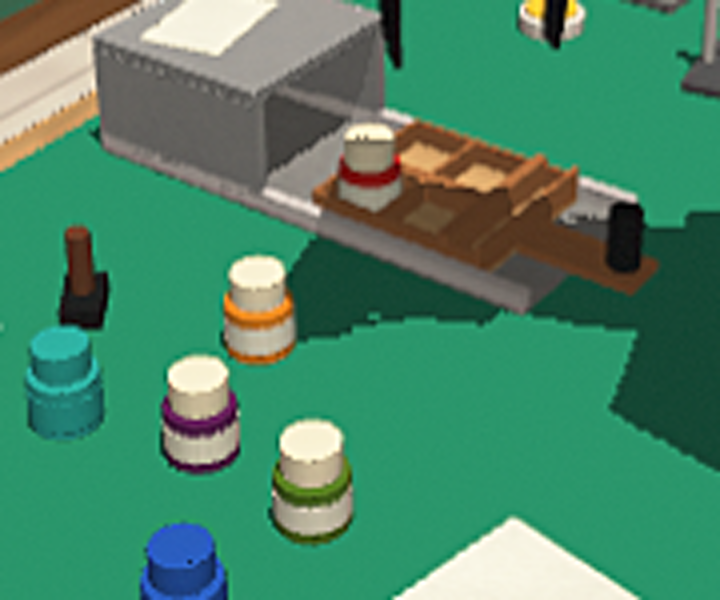

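View pics/t2.png

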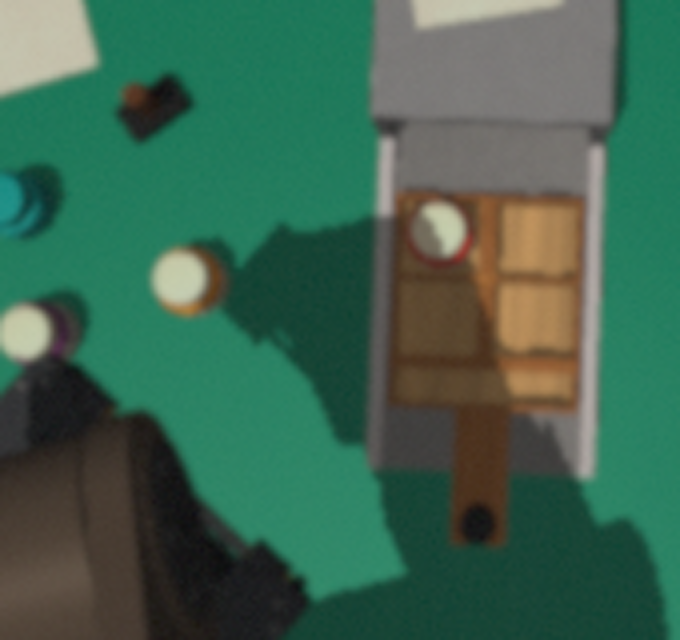

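The red jar stands in pocket2 (side crop 368,165; top crop 440,230), upright, and the tray hasn't shifted. Now the other three.

```bash
python3 - <<'E'
from h import *
np.set_printoptions(precision=4,suppress=True)
for near,i in(((.4517,.3715),3),((.59,.2485),1),((.55,.359),0)):
    pick(near)
    if not place(i): break
print(env.read_clock(),env.read_grip_width())
env.goto([.45,.3,.25],B)
im=capture("side");crop("s",im,150,330,170,320,4,"s3")
im=capture("top");crop("t",im,140,310,130,290,4,"t3")
E
```

```text
lid [0.4514 0.3714] 0.00029611932184089705
w 0.3978137483213639 0.39282414243883995
0.07 [-0.547   0.2932  0.3256]
0.064 [-0.5201  0.6995 -1.1203]
0.058 [-0.356  -0.2566 -1.4535]
0.0525 [-0.1882  0.6299  0.6924]
lid [0.5907 0.2476] 0.0011165166981029876
w 0.3980330611586603 0.3980414014420133
0.07 [-0.1711 -1.2468  1.2528]
0.064 [ 0.546   0.1263 -0.2585]
0.058 [ 0.0436  0.2732 -0.1413]
0.0525 [-0.0755 -0.8167 -0.5299]
lid [0.5492 0.3586] 0.0008566286686340579
w 0.3977756565784177 0.3930395274172329
0.07 [-0.4589 -0.5814 -0.4744]
0.064 [-0.3242 -0.7397  0.4074]
0.058 [-0.0651 -0.7009 -0.722 ]
0.0525 [-0.1587 -0.186  -0.0915]
65.6 0.9998978993365195
```

```bash
sleep 1
```

```text
(no output)
```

View pics/s3.png

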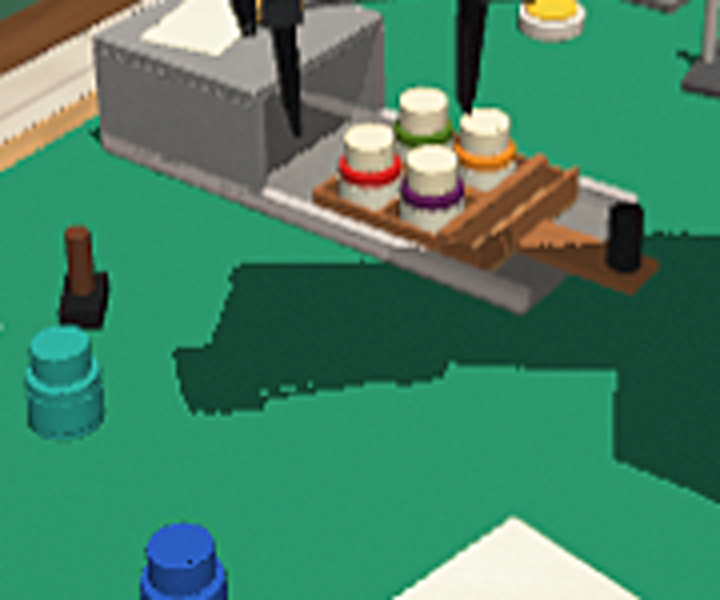

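View pics/t3.png

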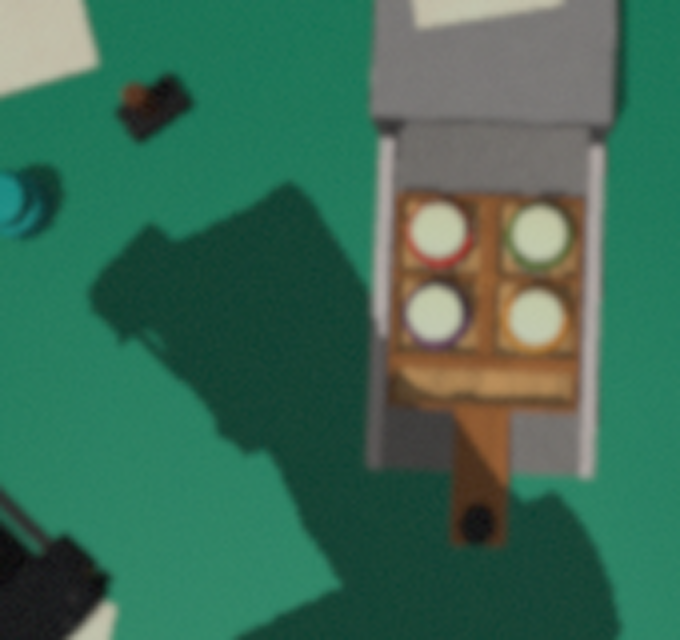

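All four jars stand upright in their own pockets (top crop lids at (440,230), (540,235), (435,312), (537,317)). The tag is next.

```bash
python3 - <<'E'
from h import *
np.set_printoptions(precision=4,suppress=True)
t=capture("top");s=capture("side")
crop("t",t,365,410,235,275,14,"t_tag");crop("s",s,320,370,140,200,10,"s_tag")
for P in((.452,-.299,.152),(.456,-.298,.152),(.456,-.298,.08)):print(P,proj("top",P),proj("side",P))
print(onz("top",(392.4,255.3),.152))
E
```

```text
(0.452, -0.299, 0.152) [392.1945 255.661 ] [349.4306 151.1828]
(0.456, -0.298, 0.152) [391.8016 254.0526] [348.1832 151.0147]
(0.456, -0.298, 0.08) [382.6031 251.8124] [346.2564 170.659 ]
[ 0.4529 -0.2995  0.152 ]
```

View pics/t_tag.png

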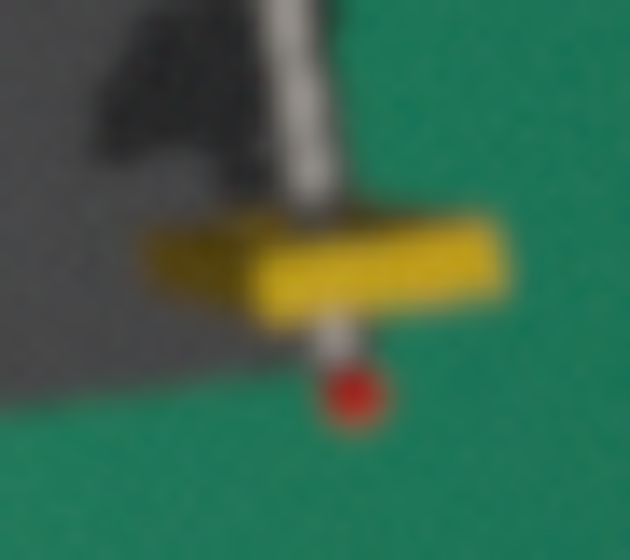

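View pics/s_tag.png

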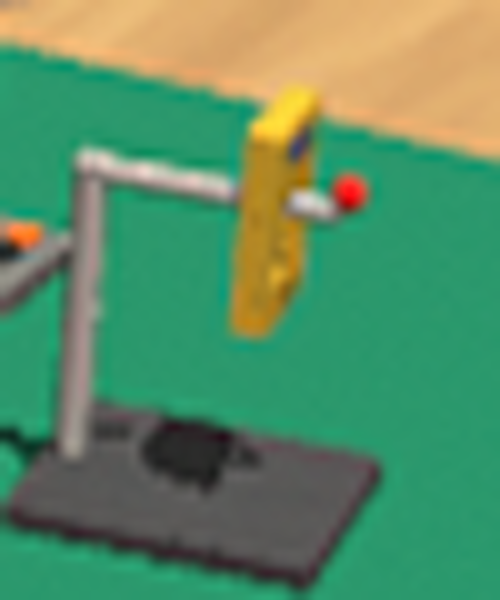

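```bash
python3 - <<'E'
from h import *
np.set_printoptions(precision=4,suppress=True)
ys=.132;o=rot(ys-np.pi/2);p=np.array([.4563,-.298])
env.goto([*p,.22],o);print(env.read_joint_positions());env.movel([*p,.119],max_speed=.15);print(env.read_contact_force())
eoat.grasp(20);print("w*95",env.read_grip_width()*95,env.read_contact_force())
env.movel([*p,.1335],max_speed=.05);print(env.read_contact_force())
d=np.array([np.cos(ys),np.sin(ys)])
for s in(.03,.07):
    q=p-d*s;env.movel([*q,.1335],max_speed=.06);print(env.read_contact_force(),env.read_grip_width()*95)
env.movel([*q,.2],max_speed=.2)
s=tw(-.064,0);o2=rot(YB-np.pi/2)
env.goto([*s,.16],o2)
print(env.read_position(),env.read_clock())
im=capture("side");crop("s",im,180,330,120,270,4,"s4")
im=capture("top");crop("t",im,220,420,130,290,4,"t4")
E
```

```text
[-0.6984  0.3715  1.7491  0.0002  1.0209  0.7387]
[ 0.4738 -0.5381  0.2631]
w*95 43.71915037651467 [-0.3551 -0.4637  0.0137]
[-0.4504  0.1289 -0.8877]
[-0.6644  0.0263  0.2975] 43.7741846789204
[ 0.2851 -0.4231 -1.2142] 43.98200715041189
[0.5195 0.034  0.1598] 74.4917
```

```bash
sleep 1
```

```text
(no output)
```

View pics/s4.png

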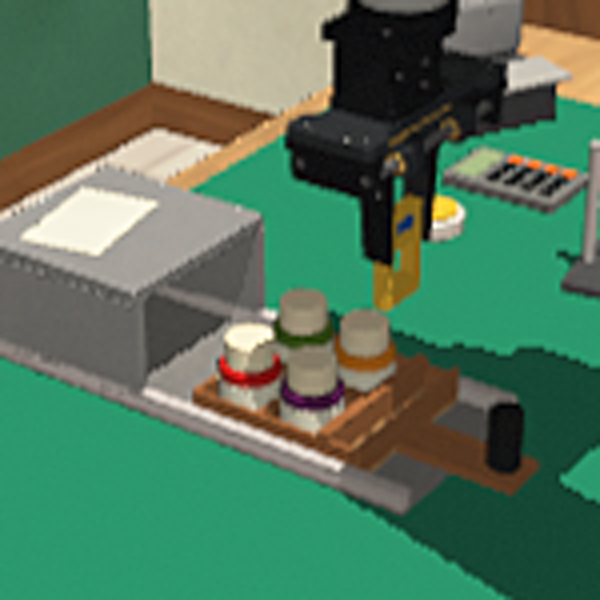

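View pics/t4.png

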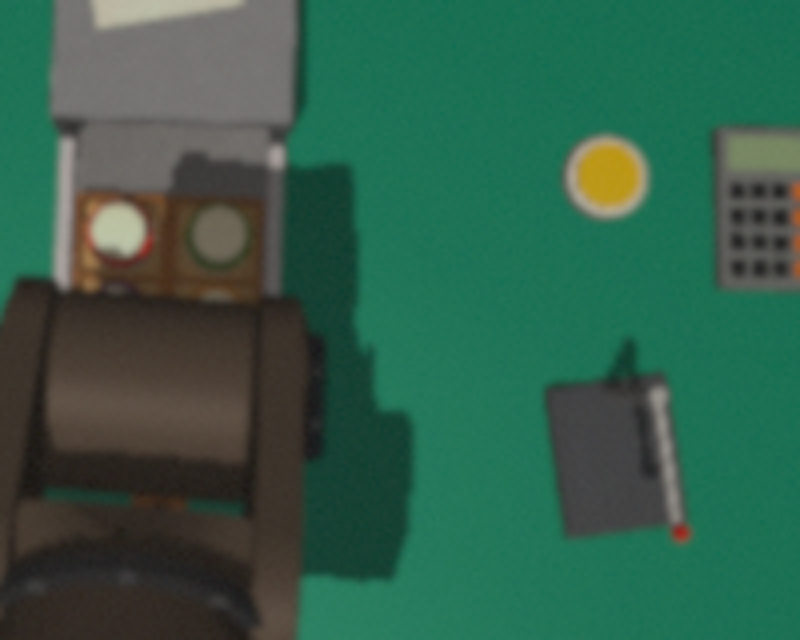

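The tag hangs upright in the jaws above the slot (side crop 400,250), and the peg is empty. Next it goes into the slot.

```bash
python3 - <<'E'
from h import *
np.set_printoptions(precision=4,suppress=True)
s=tw(-.064,0)
env.movel([*s,.078],max_speed=.15);f0=env.read_contact_force();ok=True
for z in(.07,.062,.055,.0485):
    env.movel([*s,z],max_speed=.06);f=env.read_contact_force()-f0;print(z,f)
    if f[2]>5: ok=False;print("BLOCK");break
if ok:
    eoat.ungrasp();env.movel([*s,.18],max_speed=.2)
    env.goto([.45,.3,.25],B)
print(env.read_clock())
im=capture("side");crop("s",im,180,330,170,270,5,"s5")
im=capture("top");crop("t",im,220,310,150,280,4.5,"t5")
E
```

```text
0.07 [-1.0447 -0.8942 -0.0106]
0.062 [-0.4178 -0.9832  0.3879]
0.055 [-0.0572 -0.9094  0.4281]
0.0485 [ 0.4632 -0.4049  0.9748]
79.8583
```

```bash
sleep 1
```

```text
(no output)
```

View pics/s5.png

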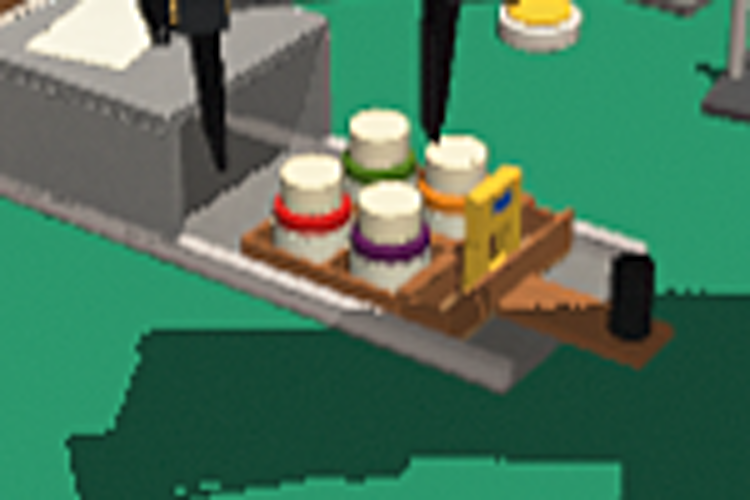

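View pics/t5.png

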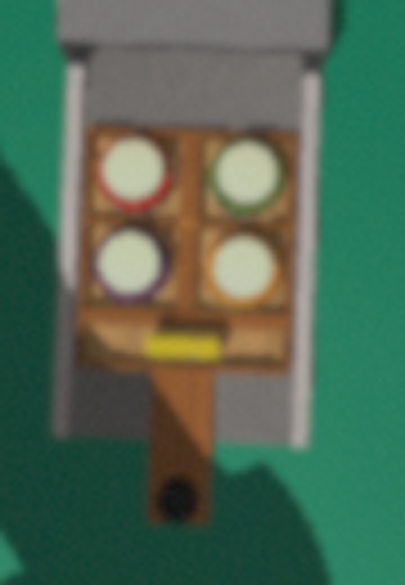

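The tag stands in the slot (top crop 182,345) and all the jars are in place. Now I push the tray home gently by the knob, watching the force.

```bash
python3 - <<'E'
from h import *
np.set_printoptions(precision=4,suppress=True)
o=rot(YB+np.pi/2) ;yb=-.021;d=np.array([np.cos(yb),np.sin(yb)])
env.goto([*KN,.16],o);env.movel([*KN,.031],max_speed=.15)
eoat.grasp(15);print(env.read_grip_width()*95);f0=env.read_contact_force()
s=0
for s in[.06,.12,.17]+list(np.arange(.174,.204,.002)):
    q=KN+d*s;env.movel([*q,.031],max_speed=.06);f=env.read_contact_force()-f0;print(round(s,4),f,env.read_position()[0])
    if f@np.r_[d,0]<-8: break
print(env.read_clock())
E
```

```text
25.729135755732372
0.06 [ 1.034   0.2263 -1.2025] 0.4837705579737339
0.12 [ 0.5861 -0.6973 -1.0027] 0.5437634909411133
0.17 [ 2.6904  0.0351 -0.1248] 0.5938363713901316
0.174 [1.6504 0.4336 0.5174] 0.5977122550158983
0.176 [-0.1383 -0.6153  2.7939] 0.5994269163315342
0.178 [-0.7714  0.2462  2.016 ] 0.6016076680154535
0.18 [-0.1858 -0.2351  2.2711] 0.603738050804704
0.182 [-0.7159  0.7737  2.2604] 0.6057467498841291
0.184 [-1.4579 -0.3987  2.1186] 0.6077191516394835
0.186 [-0.7144 -0.1942  3.0949] 0.6097340402766771
0.188 [-0.2484  0.5092  2.6037] 0.6117077665785585
0.19 [-0.4257 -0.5468  2.847 ] 0.6136934596298793
0.192 [-1.5106 -0.6084  3.3781] 0.6156834181258495
0.194 [-0.9868 -0.5073  3.0547] 0.6176343013110469
0.196 [-0.7811  1.5722  3.6229] 0.6196206799546928
0.198 [-5.3139  0.6878  5.4923] 0.6206920128708557
0.2 [-7.4348  1.0987  4.4347] 0.6219945307638799
0.202 [-8.4713  0.5601  4.1914] 0.6235583011938044
90.225
```

```bash
python3 - <<'E'
from h import *
np.set_printoptions(precision=4,suppress=True)
eoat.ungrasp();p=env.read_position();env.movel([p[0],p[1],.18],max_speed=.2)
env.goto([.40,-.2,.3],rot(-1.5))
env.hold(.3);print(env.read_clock(),env.read_contact_force())
im=capture("side");crop("s",im,165,315,150,250,5,"s6")
t=capture("top");crop("t",t,225,305,95,255,3.7,"t6")
cv2.imwrite("pics/top6.png",cv2.cvtColor(t,cv2.COLOR_RGB2BGR));cv2.imwrite("pics/side6.png",cv2.cvtColor(im,cv2.COLOR_RGB2BGR))
h=hsv(t);m=(h[...,2]<45); m[:, :240]=0;m[:,290:]=0;m[:180]=0;m[215:]=0
print("knob",[(c,a,onz("top",c,.05)) for c,a,_ in comps(m,10)])
h=hsv(im);m=(h[...,2]<60);m[:,:235]=0;m[:,275:]=0;m[:190]=0;m[225:]=0
print([(c,a,onz("side",c,.036)) for c,a,_ in comps(m,10)])
E
```

```text
94.7667 [0.3363 0.6939 0.0793]
knob [(array([261.6667, 190.5   ]), np.int32(36), array([0.6197, 0.0325, 0.05  ]))]
[(array([250.5333, 209.15  ]), np.int32(120), array([0.6212, 0.0318, 0.036 ]))]
```

```bash
sleep 1
```

```text
(no output)
```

View pics/s6.png

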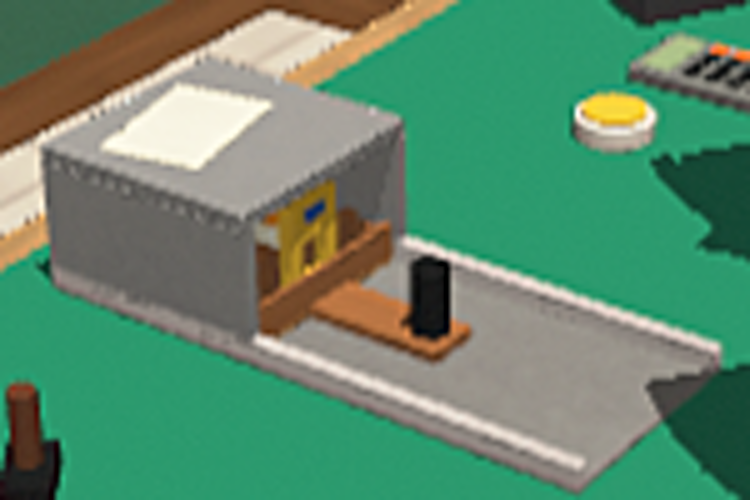

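View pics/t6.png

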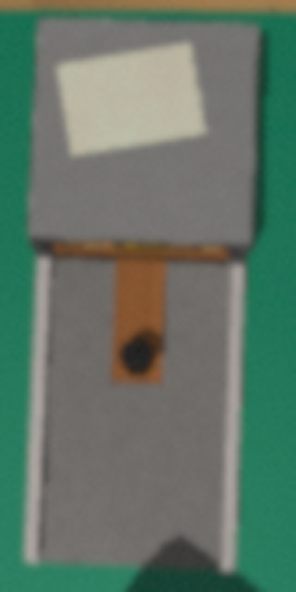

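View pics/top6.png

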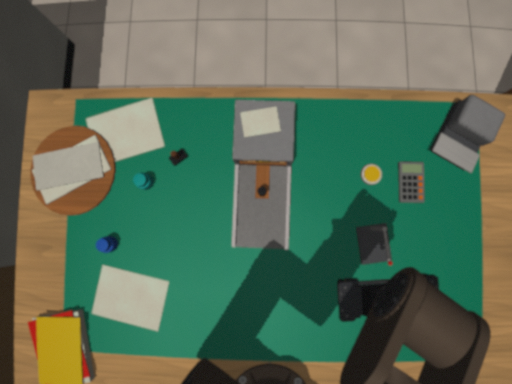

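The tray is home: the knob is at x≈0.620, where I expected it at the stop. The tag stands upright in the slot under the shelf (side crop 305,230), the bystanders look unmoved, and the arm is clear. I'm handing in.

```bash
python3 - <<'E'
from h import *
job_done();print(env.read_clock())
E
```

```text
the job is handed in; nothing more can be done
the job is handed in; nothing more can be done
```

The job is handed in, with about 95 s of the 210 s used. I received no verdict.

**What I did:**
- I drew the tray out by its knob to about 110 mm in front of the shelf.
- All four jars went into pockets of their own: red in pocket2, green in pocket3, orange in pocket1 and purple in pocket0. The orange jar had been knocked about 27 mm aside, so I found it again in the camera before picking it up.
- I lifted the tag off the peg, stood it in the slot, then slid the tray in until the resistance rose to about 8 N, and let go.

**Last checks:**
- **Jars:** all four stood upright in their pockets in both views just before the tray went in. The shelf hid most of them afterwards, so I did not recheck them there.
- **Tag:** upright in the slot with the tray home.
- **Tray:** both cameras put the knob at x ≈ 0.620–0.621 m, so the tray is about 83–87 mm in, past the required 75 mm. Being against the stop would read 82 mm. The excess fits a few millimetres of error in where I placed the bay.
- **End of the push:** for the last 2–3 mm the fingers kept creeping forward after the resistance rose. I took this as the pads slipping on the knob against the stop.
- **Ink pad, calculator and hand stamp:** they look unmoved, as do the blue and turquoise look-alikes. I compared these by eye, not by measurement.
- **Arm:** clear of everything.

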